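Load the cam lift and hold the tube at full lift

TASK

Take the short copper tube from its blue chock and lay it in the two V-notches of the green cam lift, centred along them, with the lever still down, and let go of it. Then take the cam lever (it has a black handle), swing it up to the point of highest lift, where the lever stands straight up, and finish while still holding it there: the lever is sprung and falls back if released, so do not let go. The tube must stay lying in its notches, and the steel tube and the other things on the bench stay where they are.

Things in the scene. Friction and masses are not known exactly. Their poses are not given: they have to be found in the camera images.
- copper_tube_center (a point): Centre of the loose copper-coloured tube, 22 mm diameter, 140 mm long, its axis is this frame's y. About 0.16 kg. At the start it lies level across one of two blue chocks, centre 44 mm above the bench. Grasp it across the middle: about 64 mm of its length is clear between the chock's notches, and 32 mm from its axis down to the chock's base board.
- copper_tube: The same copper tube (origin at its centre).
- steel_tube_center (a point): Centre of the dark grey steel tube of the same size, lying in the same way on the other chock. Not to be moved. The copper tube and the steel tube may lie on either of the two places.
- cam_lift: The cam lift, fixed to the bench: green base plate 130 (x) x 200 (y) x 14 mm, two green cheeks 70 x 12 mm, 90 mm high, at y = -78 and +78 mm, and between them an aluminium cradle plate with two dark V-notches on it. Origin: centre of the underside; z up. The lever's horizontal shaft runs along y, 65 mm above the origin (x = 0). The red lever swings in the plane y = -100 mm.
- seat (a point): Where the centre of a tube lies when it rests in the cam lift's cradle; the tube's axis then lies along this frame's y. Two V-notches (90 degrees, open upward, each 12 mm thick along y, mouth 48 mm wide) stand at y = -45 and +45 mm from here, their flanks reach 9 mm above this point and the cradle plate is 32 mm below it, so fingers fit between the notches. Rides with the cradle: 142 mm above the bench with the lever at 0, 13 mm higher at full lift.
- lever (a joint): Angle of the cam lever (rad): 0 = fully down, leaning 1.2 rad from vertical towards the lift's -x side; grows as it swings up about the lift's +y axis; 1.2 = straight up = highest lift of the cradle; stop at 1.9 (past the top the cradle sinks again). It starts between 0 and 0.3, and stays there by friction. A return spring pulls it down: raising it takes about 9 N at the handle; near the top it pulls back with 3 to 4 N and falls down if let go.
- lever_grip (a point): The lever's black handle with a red end: a round bar 18 mm in diameter, 72 mm long, parallel to the lift's y axis and sticking out on its -y side from the red lever. Origin: centre of the bar, 100 mm from the shaft's axis, at y = -137 mm in the lift's frame. The frame turns with the lever; y is along the bar. Can be pinched from above, fingers on either side (lift's -x and +x), and swung in an arc about the shaft while the bar turns between the fingers.
- flux_center (a point): Centre of a tin with a red label, 56 mm diameter, 60 mm high, bystander.
- hammer_grip (a point): Handle of a hammer lying on the bench, bystander.
- wrench_grip (a point): Handle of a wrench lying on the bench, bystander.
- brush_grip (a point): Handle of a brush lying on the bench, bystander.
- collar_center (a point): Centre of a brass flanged collar, 52 mm diameter, 44 mm high, bystander.
- rivet_jar_center (a point): Centre of a jar with a black lid, 60 mm diameter, 75 mm high, bystander.
Mind the look-alikes: they are no part of the job. Of the things that look like the copper_tube, the smallest one is meant.

How it is judged:
By the outcome, as a careful person would: the job done as asked, in the order asked, and still so for the second after the job is handed in, while the arm keeps its last pose, push and grip.
It also fails if it takes over 51 s, if anything falls off the work surface, if the arm or the gripper's body presses on something with over 40 N, if the wrist force passes 120 N, or if a joint passes its speed limit or range.

ROBOT

A 7-joint arm with a two-finger parallel gripper is mounted at the origin on the work surface. World frame = base frame: x ahead of the robot, y to its left, z up, the work surface at z = 0. Lengths are in m, angles in rad, forces in N, time in s.
With the tool pointing down it reaches from about 0.425 to 0.925 m from the base axis. Payload 6.8 kg.
Tool frame: the origin (TCP) lies midway between the tips of the shut fingers; the grasp point (between the pads) lies 19 mm behind it; z points along the fingers, y is the line along which they close (so a half turn about z gives the same grasp; the last joint's range is limited). The gripper opens to 85 mm and grips with 20 to 120 N. Pads are 22 mm wide; open, the fingers measure 114 mm over their backs; the gripper's body (76 mm by 85 mm) begins 54 mm behind the grasp point. The pads swing forward as they close: fully open they stand 13 mm farther back than shut.
Start: joints at [-0.108, 0.477, 0.022, 1.555, -0.011, 1.109, -0.083], TCP at [0.675, 0, 0.205] pointing down, gripper open.
Joint ranges: [-2.96, 2.96], [-0.34, 2.1], [-1.41, 1.46], [0.24, 2.44], [-1.37, 4.51], [0.17, 1.92], [-2.96, 2.96]. Speed limits (rad/s): [2.39, 2.39, 3.14, 3.14, 3.14, 3.14, 3.14].

INTERFACE

Orientations are given as a 3x3 rotation matrix whose columns are the frame's x, y, z axes.
In Python, from plant import manip, eyes gives the robot as it stands. The module is installed in compiled form; this text tells all that it offers.
- The arm moves only by the shell command python3 -m pendant 'ROWS' [FORCE]. ROWS is JSON, a list of rows, each a list of 7 numbers: the shift along the tool's x, y, z in mm, then the turn, a rotation vector about the tool's x, y, z in degrees, then the closure in counts, from 0 (fully open) to 255 (shut). In form: [[x, y, z, ax, ay, az, grip], ...]. A call has 1 to 12 rows; each row shifts and turns the commanded pose from where the row before left it, along the tool's axes as they then stand; what a row does not reach is not made up. A row lasts 1/12 s, in which the tool goes at most 41.7 mm and 7.16 degrees, less where a joint would pass 70% of its speed; a pose out of reach is approached as far as the arm can. A call is refused whole if a number of a shift passes 41.7 or a number of a turn 7.16, either way. A call with a gripper value outside its range is refused whole. The fingers move at their own pace and stop on an object; FORCE is the grip in N (left out, the last holds). Time passes only in rows, so rows that do not move let the fingers close. It gives the time, the measured TCP pose, the force, the opening and the grip force at its end, in the units of the state.
- manip.get_obs(): the state, without advancing time (a new reading comes with each control period).
- eyes.capture(name): name is "scene" or "side" or "wrist"; returns a dict with "pixels" (400x640x3 uint8, blue, green, red), "z_map" (400x640 float32, m along the optical axis (not along the pixel's ray), 0 where there is no reading), "camera_matrix" (3x3 intrinsics, pixels), "rvec" (rotation vector, rad) and "tvec" (3), from world to camera coordinates, as OpenCV has them; the wrist camera has in their place "hand_eye" (4x4, takes a point from camera to tool coordinates, whose origin is the TCP and whose axes are the flange's). Camera axes: x right, y down, z forward; pixel columns grow to the right and rows downward; lengths in m; the calibration is good to about 2 mm. A picture is of the moment at which its call begins: read the wrist's pose just before it.
- manip.close_job(): hands the job in; it is judged then, once.
The state is a dict: "time_s": time; "joint_pos": joint angles; "qd": joint speeds; "joint_torque": joint torques, N m; "position": TCP position; "orientation": TCP orientation; "contact_force": force on the tool from outside, world axes, zero at the start; "moment": the same for the moment, N m; "width": finger opening in m; "gripper_force": force on a finger pad.
Only numpy, scipy, OpenCV 4.12 (cv2) and the standard library are available. Lean on these libraries where they do the work, as an engineer would, in place of code of your own. Each camera call takes 0.05 s, during which the arm holds its last target. There are 200 camera calls.

## Working session

There is one attempt and no reset: what is moved stays moved. The work goes in short steps, Python scripts to look and compute and a shell command to move; the robot and the scene stay as the last step left them, time stands still between calls to the robot, and variables do not carry over. Pictures are saved under pics/ and viewed, at most 10 in all, crops included, and the job is handed in when it is done.

```bash
mkdir -p pics
cat > h.py <<'E'
import numpy as np, cv2
from plant import manip, eyes
def cap(n):
    o=manip.get_obs(); c=eyes.capture(n)
    K=np.array(c["camera_matrix"])
    if n=="wrist":
        H=np.array(c["hand_eye"]); T=np.eye(4); T[:3,:3]=np.array(o["orientation"]); T[:3,3]=o["position"]
        M=T@H
    else:
        R=cv2.Rodrigues(np.array(c["rvec"],float))[0]; M=np.eye(4); M[:3,:3]=R.T; M[:3,3]=-R.T@np.array(c["tvec"],float).ravel()
    return c["pixels"],c["z_map"],K,M
def ray(K,M,u,v):
    d=M[:3,:3]@np.linalg.inv(K)@np.array([u,v,1.]); return M[:3,3],d
def onz(K,M,u,v,z):
    p,d=ray(K,M,u,v); return p+d*(z-p[2])/d[2]
def cloud(zm,K,M):
    v,u=np.mgrid[:zm.shape[0],:zm.shape[1]]
    X=np.stack([(u-K[0,2])/K[0,0]*zm,(v-K[1,2])/K[1,1]*zm,zm],-1)
    return X@M[:3,:3].T+M[:3,3]
E
python3 - <<'E'
from h import *
for n in("scene","side"):
    p,z,K,M=cap(n); cv2.imwrite(f"pics/{n}0.png",p); np.savez(f"{n}0.npz",p=p,z=z,K=K,M=M)
    print(n,K.round(1).tolist(),M.round(3).tolist())
print(manip.get_obs())
E
```

```text
scene [[491.3, 0.0, 328.4], [0.0, 491.3, 202.7], [0.0, 0.0, 1.0]] [[0.8, 0.424, -0.425, 1.209], [0.6, -0.557, 0.575, -0.885], [0.007, -0.715, -0.699, 1.265], [0.0, 0.0, 0.0, 1.0]]
side [[376.3, 0.0, 322.1], [0.0, 376.3, 193.6], [0.0, 0.0, 1.0]] [[-0.714, -0.41, 0.567, -0.187], [-0.7, 0.42, -0.578, 0.765], [-0.001, -0.809, -0.587, 0.843], [0.0, 0.0, 0.0, 1.0]]
{'time_s': 0.1, 'joint_pos': array([-0.10808541,  0.47774078,  0.02231965,  1.55630548, -0.01154286,
        1.10932552, -0.08310485]), 'qd': array([-7.71912635e-04, -2.05241886e-03,  7.01647475e-04, -2.98932160e-03,
       -6.31807052e-08,  1.53222164e-03, -4.90750004e-04]), 'joint_torque': array([ 5.69385389e-03, -5.97765398e+01,  1.61440808e+00, -2.81952703e+01,
        1.29656185e-02,  5.02699884e-03, -1.13572563e-05]), 'position': array([6.74435872e-01, 5.51415792e-06, 2.04526760e-01]), 'orientation': array([[-2.45849641e-06,  9.99998637e-01, -1.65088581e-03],
       [ 9.99999997e-01,  2.34014162e-06, -7.16936153e-05],
       [-7.16896543e-05, -1.65088598e-03, -9.99998635e-01]]), 'contact_force': array([-0.48446915, -0.3775612 ,  0.50301895]), 'moment': array([-0.0953127, -0.0073399, -0.0216298]), 'gripper_force': 0.0, 'width': 0.08537537110668919}
```

View pics/scene0.png

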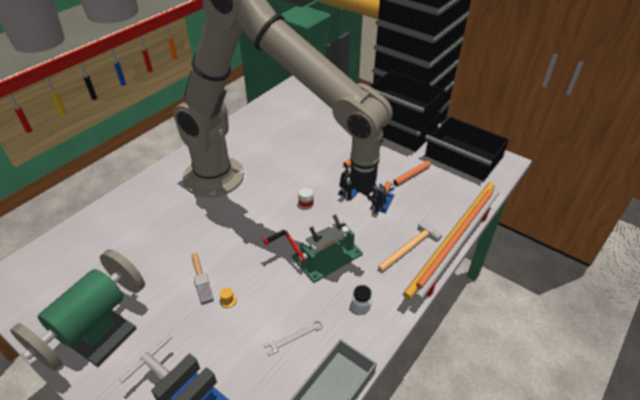

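View pics/side0.png

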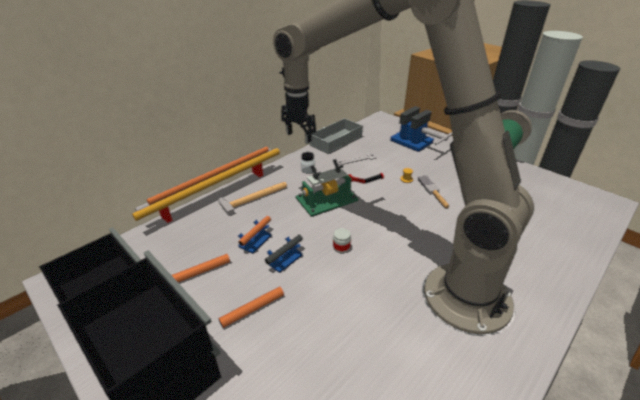

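The scene view shows the green cam lift at (328,252), with the lever handle at (270,238). The gripper hides the chocks there. The side view shows the copper tube on its blue chock at (255,231) and the steel tube on the other chock at (285,250).

Copper look-alikes in the side view:
- longer bench tubes at (200,268) and (252,306)
- long rack tubes at (205,180) and (210,195)

I choose (255,231): it is the smallest and it lies on the blue chock.

Run:
```python
from h import *
d={n:np.load(n+"0.npz") for n in("scene","side")}
def get(n): 
    x=d[n]; return x["p"],x["z"],x["K"],x["M"],cv2.cvtColor(x["p"],cv2.COLOR_BGR2HSV),cloud(x["z"],x["K"],x["M"])
p,z,K,M,h,C=get("side")
def tube(mask,name):
    ys,xs=np.nonzero(mask); P=C[ys,xs]; ok=z[ys,xs]>0
    r=cv2.minAreaRect(np.stack([xs,ys],1).astype(np.float32)); 
    print(name,len(xs),r, "med",np.median(P[ok],0).round(4),"ztop",np.percentile(P[ok,2],95).round(3))
    b=cv2.boxPoints(r); e=sorted([(np.linalg.norm(b[i]-b[(i+1)%4]),i) for i in range(4)])[:2]
    E=[onz(K,M,*((b[i]+b[(i+1)%4])/2),.048) for _,i in e]
    print("  ends",np.round(E,4).tolist(),"len",np.linalg.norm(E[0]-E[1]).round(3),"ctr",np.mean(E,0).round(4),"ang",np.degrees(np.arctan2(*(E[1]-E[0])[[1,0]])).round(1))
    q=P[ok]; q=q[(q[:,2]>.03)&(q[:,2]<.06)][:,:2]; rr=cv2.minAreaRect(q.astype(np.float32)); print("  cloud rect",rr)
box=np.zeros(z.shape,bool); box[205:280,225:315]=1
cop=box&(h[...,0]<20)&(h[...,1]>130)&(h[...,2]>90)
ste=box&(h[...,1]<90)&(h[...,2]<110)&(C[...,2]>.03)
tube(cop,"copper"); tube(ste,"steel")
for n in("scene","side"):
    p,z,K,M,h,C=get(n)
    g=(h[...,0]>50)&(h[...,0]<95)&(h[...,1]>80)&(z>0)&(C[...,0]>.3)&(C[...,0]<1.1)&(abs(C[...,1])<.5)
    for lo,hi in((.008,.022),(.096,.112)) if 0 else ((.008,.020),(.080,.096)):
        q=C[g&(C[...,2]>lo)&(C[...,2]<hi)]
        if len(q)>5: print(n,lo,len(q),cv2.minAreaRect(q[:,:2].astype(np.float32)))
    r=((h[...,0]<6)|(h[...,0]>174))&(h[...,1]>150)&(z>0)&(C[...,2]>.03)&(C[...,2]<.25)&(C[...,0]>.4)&(C[...,0]<.9)&(C[...,1]<.2)&(C[...,1]>-.5)
    q=C[r]; print("red",len(q),q.min(0).round(3),q.max(0).round(3))
S=d["side"]["p"][140:260,230:390]; a=d["scene"]["p"][200:290,250:370]
cv2.imwrite("pics/c1.png",np.vstack([cv2.resize(S,(400,300),interpolation=2),cv2.resize(a,(400,300),interpolation=2)]))
```

```text
copper 230 ((245.75003051757812, 238.75003051757812), (6.363960266113281, 62.22539520263672), 45.0) med [0.5899 0.2842 0.0514] ztop 0.055
  ends [[0.6169, 0.2022, 0.048], [0.5516, 0.4173, 0.048]] len 0.225 ctr [0.5843 0.3098 0.048 ] ang 106.9
  cloud rect ((0.5945119261741638, 0.27108630537986755), (0.01850258558988571, 0.13534151017665863), 13.669903755187988)
steel 312 ((271.18310546875, 245.87734985351562), (64.8418197631836, 36.568756103515625), 16.389541625976562) med [0.4627 0.2712 0.0505] ztop 0.056
  ends [[0.6021, 0.324, 0.048], [0.4062, 0.243, 0.048]] len 0.212 ctr [0.5042 0.2835 0.048 ] ang -157.5
  cloud rect ((0.5244181156158447, 0.2747018337249756), (0.17991048097610474, 0.13584206998348236), 11.414705276489258)
scene 0.008 1029 ((0.5943918824195862, -0.05616893619298935), (0.1963830292224884, 0.12648168206214905), 71.18156433105469)
scene 0.08 88 ((0.6107105016708374, -0.06818848848342896), (0.1684267669916153, 0.06311935186386108), 56.617733001708984)
red 124 [ 0.401 -0.194  0.03 ] [0.577 0.094 0.12 ]
side 0.008 715 ((0.5830740332603455, -0.045411817729473114), (0.19621986150741577, 0.12490634620189667), 70.82089233398438)
side 0.08 48 ((0.5864216685295105, -0.04463241994380951), (0.15983305871486664, 0.06345555931329727), 73.39629364013672)
red 72 [ 0.444 -0.186  0.03 ] [0.899 0.032 0.114]
```

View pics/c1.png

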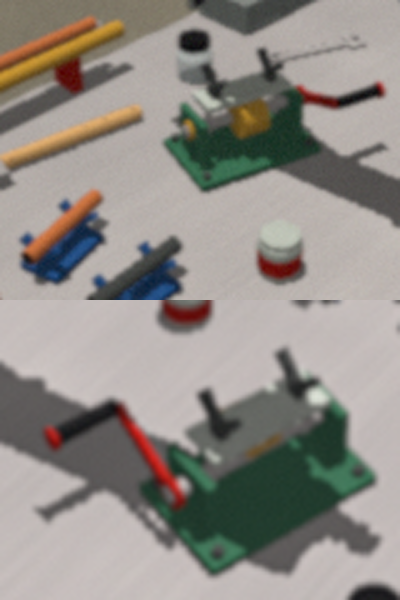

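The crop confirms the short copper tube on the chock, with the steel tube's chock beside it. The lever is on the lift's −y end (toward the robot's right), leaning to −x. Next I move above the tube to look from near.

```bash
python3 -m pendant '[[27,-8,0,0,0,0,0],[27,-8,0,0,0,0,0],[27,-8,0,0,0,0,0],[27,-8,0,0,0,0,0],[27,-8,0,0,0,0,0],[27,-8,0,0,0,0,0],[27,-8,0,0,0,0,0],[27,-8,0,0,0,0,0],[27,-8,0,0,0,0,0],[27,-8,0,0,0,0,0],[0,0,0,0,0,-7,0],[0,0,0,0,0,-7,0]]' 40
python3 -m pendant '[[0,0,0,0,0,0,0],[0,0,0,0,0,0,0]]'
cat > t.py <<'E'
import sys
from h import *
p,z,K,M=cap("wrist"); cv2.imwrite(sys.argv[1],p); h=cv2.cvtColor(p,cv2.COLOR_BGR2HSV); C=cloud(z,K,M)
m=((h[...,0]<20)&(h[...,1]>110)&(h[...,2]>60)).astype(np.uint8)
n,l,s,c=cv2.connectedComponentsWithStats(m)
for i in range(1,n):
    if s[i,4]<300: continue
    ys,xs=np.nonzero(l==i); r=cv2.minAreaRect(np.stack([xs,ys],1).astype(np.float32)); b=cv2.boxPoints(r)
    e=sorted([(np.linalg.norm(b[k]-b[(k+1)%4]),k) for k in range(4)])[:2]
    Z=.044 
    E=np.array([onz(K,M,*((b[k]+b[(k+1)%4])/2),Z) for _,k in e])
    q=C[ys,xs][z[ys,xs]>0]
    print(s[i],"ctr",E.mean(0).round(4),"len",np.linalg.norm(E[0]-E[1]).round(4),"ang",np.degrees(np.arctan2(*(E[1]-E[0])[[1,0]]))%180,"depth z98",np.percentile(q[:,2],98) if len(q) else 0)
o=manip.get_obs(); print(o["time_s"],o["position"],o["orientation"].round(4).tolist())
E
python3 t.py pics/w1.png
```

```text
time_s: 1.1
position: [0.5933, 0.2732, 0.2048]
orientation: [[-0.252, 0.968, -0.001], [0.968, 0.252, 0.0], [0.001, -0.001, -1.0]]
contact_force: [0.7, -0.6, -0.5]
width: 0.0852
gripper_force: 0.0
time_s: 1.27
position: [0.5949, 0.2695, 0.205]
orientation: [[-0.238, 0.971, -0.001], [0.971, 0.238, -0.0], [-0.0, -0.001, -1.0]]
contact_force: [0.6, -0.2, -0.2]
width: 0.0853
gripper_force: 0.0
[ 127    0   46   67 1970] ctr [0.3966 0.381  0.044 ] len 0.0644 ang 79.0949430111837 depth z98 0.02941939568365274
[ 323    0   67   87 2329] ctr [0.597  0.4221 0.044 ] len 0.0882 ang 75.23499227792219 depth z98 0.029350459429266607
[ 543  107   97  233 7701] ctr [0.9507 0.2949 0.044 ] len 0.2616 ang 92.7413200166596 depth z98 0.10510470913038586
[ 310  123   20  126 2353] ctr [0.6006 0.2652 0.044 ] len 0.1444 ang 104.01796096660416 depth z98 0.05597253866677673
1.3167 [0.59506871 0.26932692 0.20506692] [[-0.2374, 0.9714, -0.0005], [0.9714, 0.2374, -0.0004], [-0.0003, -0.0006, -1.0]]
```

View pics/w1.png

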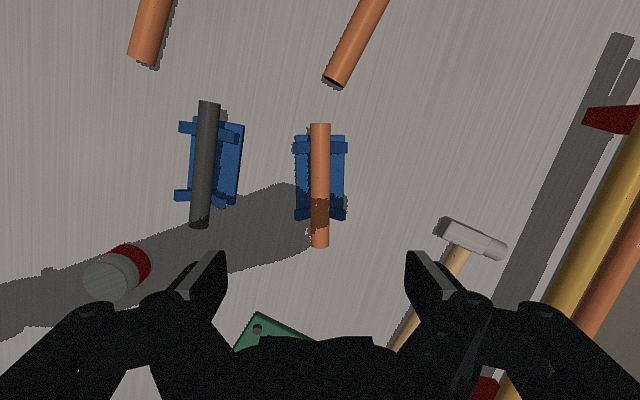

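The wrist view shows the copper tube at (320,185), nearly upright in the image. It measures 144 mm long, centred at (0.601, 0.265), which fits the description. The steel tube is at (205,165). I correct, go down and grip.

```bash
python3 -m pendant '[[-5.3,4.4,20,0,0,0,0],[0,0,30,0,0,0,0],[0,0,30,0,0,0,0],[0,0,30,0,0,0,0],[0,0,25,0,0,0,0],[0,0,20,0,0,0,0],[0,0,17,0,0,0,0],[0,0,10,0,0,0,0],[0,0,0,0,0,0,0],[0,0,0,0,0,0,0],[0,0,0,0,0,0,100],[0,0,0,0,0,0,140]]' 40
python3 -m pendant '[[0,0,0,0,0,0,255],[0,0,0,0,0,0,255],[0,0,0,0,0,0,255],[0,0,0,0,0,0,255],[0,0,0,0,0,0,255],[0,0,0,0,0,0,255]]' 40
```

```text
time_s: 2.32
position: [0.6016, 0.2663, 0.0249]
orientation: [[-0.241, 0.97, 0.002], [0.97, 0.241, 0.001], [0.001, 0.002, -1.0]]
contact_force: [0.7, -0.3, 0.6]
width: 0.0638
gripper_force: 0.0
time_s: 2.82
position: [0.6006, 0.266, 0.0238]
orientation: [[-0.242, 0.97, 0.0], [0.97, 0.242, 0.0], [0.0, 0.0, -1.0]]
contact_force: [-2.1, -0.5, 4.8]
width: 0.0148
gripper_force: 34.1
```

Run:
```python
from h import *
p,z,K,M=cap("wrist"); q=cap("side")[0]
cv2.imwrite("pics/g1.png",np.vstack([cv2.resize(p[60:400,60:560],(500,340)),cv2.resize(q[190:270,200:320],(360,240),interpolation=2).repeat(1,0) if 0 else cv2.copyMakeBorder(cv2.resize(q[190:270,200:320],(360,240),interpolation=2),0,0,0,140,0)]))
o=manip.get_obs(); print(o["width"],o["gripper_force"],o["position"],o["contact_force"])
```

```text
0.015139165746771452 34.377983808517456 [0.60060553 0.26598286 0.02384231] [-1.91226815 -0.67005174  5.54715846]
```

View pics/g1.png

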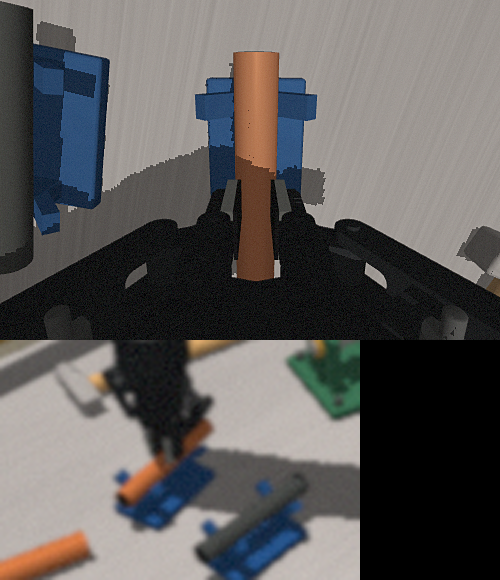

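The fingers sit symmetrically on the tube at its middle, at about (255,200) in the upper crop. The width reading is 15 mm, below the tube's 22 mm, so I'll do a test lift and look.

```bash
python3 -m pendant '[[0,0,-5,0,0,0,255],[0,0,-10,0,0,0,255],[0,0,-15,0,0,0,255],[0,0,-20,0,0,0,255],[0,0,-20,0,0,0,255],[0,0,0,0,0,0,255],[0,0,0,0,0,0,255]]' 50
python3 - <<'E'
from h import *
p,z,K,M=cap("wrist"); np.savez("w2.npz",p=p,z=z,K=K,M=M); q=cap("side")[0]
cv2.imwrite("pics/g2.png",np.vstack([cv2.resize(p[60:400,60:560],(500,340)),cv2.copyMakeBorder(cv2.resize(q[190:270,200:320],(360,240),interpolation=2),0,0,0,140,0)]))
E
```

```text
time_s: 3.5
position: [0.6015, 0.2663, 0.0948]
orientation: [[-0.242, 0.97, 0.003], [0.97, 0.242, 0.001], [0.001, 0.003, -1.0]]
contact_force: [-0.5, -0.1, -2.2]
width: 0.0143
gripper_force: 39.8
```

View pics/g2.png

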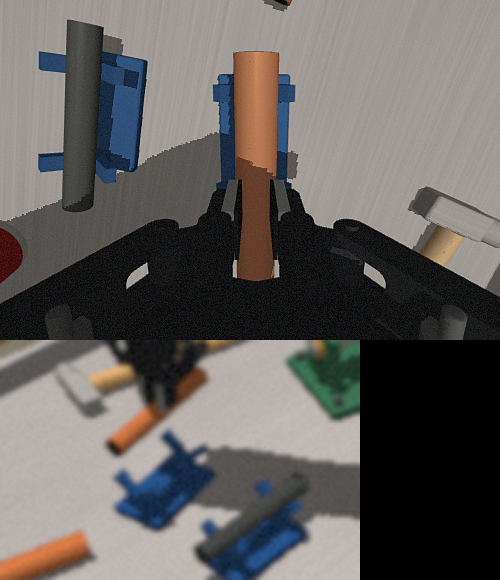

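The tube is lifted clear, level and still at the middle of the grip; the chock stayed. I raise it, carry it over beside the lift, and turn about 33° to line up with the lift's y axis.

```bash
python3 -m pendant '[[0,0,-20,0,0,0,255],[0,0,-32,0,0,0,255],[0,0,-35,0,0,0,255],[0,0,-35,0,0,0,255],[-10,-3,-35,0,0,0,255],[-20,-7,-30,0,0,0,255],[-30,-10,-18,0,0,0,255],[-32,-11,0,0,0,0,255],[-32,-12,0,0,0,0,255],[-32,-12,0,0,0,0,255],[-32,-12,0,0,0,0,255],[-32,-12,0,0,0,0,255]]' 50
python3 -m pendant '[[-32,-12,0,0,0,0,255],[-32,-12,0,0,0,0,255],[-32,-12,0,0,0,0,255],[-30,-10,0,0,0,0,255],[-20,-7,0,0,0,0,255],[-16,-6,0,0,0,5,255],[-10,-4,0,0,0,6,255],[0,0,0,0,0,6,255],[0,0,0,0,0,6,255],[0,0,0,0,0,6,255],[0,0,0,0,0,4,255],[0,0,0,0,0,0,255]]'
python3 -m pendant '[[0,0,0,0,0,0,255],[0,0,0,0,0,0,255]]'
python3 - <<'E'
from h import *
p,z,K,M=cap("wrist"); np.savez("w3.npz",p=p,z=z,K=K,M=M); cv2.imwrite("pics/w3.png",p)
h=cv2.cvtColor(p,cv2.COLOR_BGR2HSV); C=cloud(z,K,M)
g=(h[...,0]>50)&(h[...,0]<95)&(h[...,1]>80)&(z>0)
for lo,hi in((.008,.020),(.085,.110)):
    q=C[g&(C[...,2]>lo)&(C[...,2]<hi)]
    if len(q)>20: print(lo,len(q),cv2.minAreaRect(q[:,:2].astype(np.float32)),np.median(q[:,2]))
print(manip.get_obs()["position"],manip.get_obs()["orientation"].round(4).tolist())
E
```

```text
time_s: 4.6
position: [0.5763, 0.0317, 0.2972]
orientation: [[-0.242, 0.97, -0.002], [0.97, 0.242, -0.0], [0.0, -0.002, -1.0]]
contact_force: [1.3, -1.3, 0.3]
width: -0.0003
gripper_force: 0.0
time_s: 5.6
position: [0.5563, -0.1485, 0.2972]
orientation: [[0.328, 0.945, -0.002], [0.945, -0.328, 0.0], [-0.001, -0.002, -1.0]]
contact_force: [0.1, 0.0, -0.1]
width: -0.0001
gripper_force: 0.0
time_s: 5.77
position: [0.5565, -0.1485, 0.2978]
orientation: [[0.323, 0.946, -0.001], [0.946, -0.323, 0.0], [-0.0, -0.001, -1.0]]
contact_force: [0.8, -0.2, 0.5]
width: -0.0002
gripper_force: 0.0
0.008 5070 ((0.5899307131767273, -0.05213296413421631), (0.19880731403827667, 0.1287216693162918), 72.94556427001953) 0.014133922614204403
0.085 1136 ((0.5630475282669067, -0.09218552708625793), (0.27563032507896423, 0.11391864717006683), 55.58169174194336) 0.09002771460840578
[ 0.55655251 -0.1485673   0.29797408] [[0.3239, 0.9461, -0.0007], [0.9461, -0.3239, 0.0001], [-0.0001, -0.0007, -1.0]]
```

View pics/w3.png

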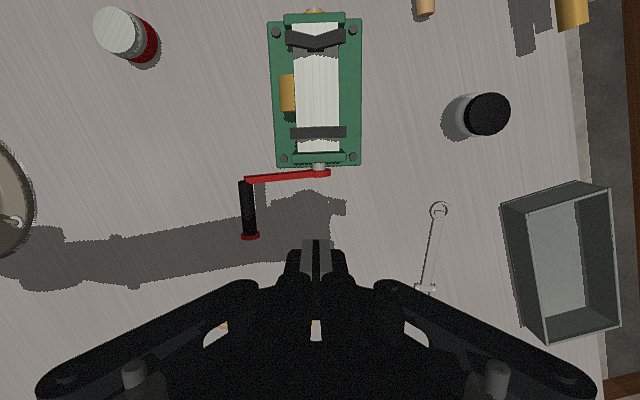

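The wrist view shows the lift at (318,90), the lever handle at (249,210) and the jaws shut and empty at (316,250). The tube slipped out on the way, so I look for it.

Run:
```python
from h import *
I=[]
for n in("scene","side"):
    p,z,K,M=cap(n); np.savez(f"{n}1.npz",p=p,z=z,K=K,M=M); I.append(p)
cv2.imwrite("pics/s1.png",np.vstack([cv2.resize(I[0][120:320,230:530],(450,300),interpolation=2),cv2.resize(I[1][140:340,130:430],(450,300),interpolation=2)]))
```

```text
(no output)
```

View pics/s1.png

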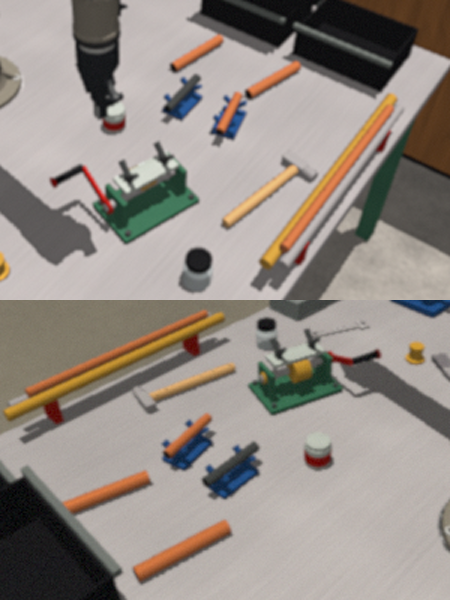

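It dropped straight back into its own chock, so nothing is lost. Before regripping I use the stored lifted view to see how far the tube sat from the pads, and I measure the lift.

Run:
```python
from h import *
d=np.load("w2.npz"); p,z,K,M=d["p"],d["z"],d["K"],d["M"]; h=cv2.cvtColor(p,cv2.COLOR_BGR2HSV); C=cloud(z,K,M)
m=(h[...,0]<20)&(h[...,1]>100)&(z>0); m[:,:260]=0; m[:,380:]=0; m[:100]=0
for r in range(115,330,25):
    q=C[r][m[r]]
    if len(q): print(r,len(q),"top z",np.percentile(q[:,2],90).round(4),"mid",q.mean(0).round(4))
# dark-grey pads near the tube
d=np.load("side1.npz"); p,z,K,M=d["p"],d["z"],d["K"],d["M"]; h=cv2.cvtColor(p,cv2.COLOR_BGR2HSV); C=cloud(z,K,M)
m=(h[...,0]<20)&(h[...,1]>130)&(h[...,2]>90)&(z>0)&(C[...,2]>.03)&(C[...,2]<.07)&(abs(C[...,0]-.6)<.1)&(abs(C[...,1]-.27)<.1)
q=C[m]; print("copper now",len(q),cv2.minAreaRect(q[:,:2].astype(np.float32)),np.percentile(q[:,2],95))
d=np.load("w3.npz"); p,z,K,M=d["p"],d["z"],d["K"],d["M"]; h=cv2.cvtColor(p,cv2.COLOR_BGR2HSV); C=cloud(z,K,M)
# notch tops: dark pixels at z .13-.16
for lo,hi in((.10,.12),(.12,.16)):
  m=(z>0)&(C[...,2]>lo)&(C[...,2]<hi); m[200:]=0
  n,l,s,c=cv2.connectedComponentsWithStats(m.astype(np.uint8))
  for i in range(1,n):
    if s[i,4]>80:
        q=C[l==i]; print(lo,s[i],cv2.minAreaRect(q[:,:2].astype(np.float32)),np.median(q[:,2]).round(4),np.percentile(q[:,2],98).round(4))
m=(h[...,2]<60)&(z>0)&(C[...,2]<.13)&(C[...,2]>.05); m[:,:235]=0; m[:,262:]=0; m[:170]=0; m[245:]=0
q=C[m]; print("handle",len(q),cv2.minAreaRect(q[:,:2].astype(np.float32)),np.percentile(q[:,2],[5,50,95]))
```

```text
115 46 top z 0.1259 mid [0.5846 0.3344 0.1236]
140 45 top z 0.1265 mid [0.5875 0.3237 0.1238]
165 44 top z 0.1259 mid [0.5901 0.3125 0.1236]
190 42 top z 0.126 mid [0.593  0.3009 0.1239]
215 42 top z 0.126 mid [0.596  0.2886 0.1238]
240 28 top z 0.1258 mid [0.5991 0.2762 0.1248]
265 30 top z 0.1261 mid [0.6013 0.2635 0.1263]
290 34 top z 0.1422 mid [0.6053 0.2515 0.129 ]
315 34 top z 0.1259 mid [0.6097 0.2338 0.1241]
copper now 199 ((0.5952200889587402, 0.268655002117157), (0.017686231061816216, 0.1380290687084198), 13.656383514404297) 0.05596874836372558
0.1 [291  22  47  14 458] ((0.6079266667366028, 0.00721722561866045), (0.012303687632083893, 0.04926937445998192), 72.91287994384766) 0.1108 0.1125
0.1 [ 291   45   48   82 3486] ((0.5892415642738342, -0.04820318892598152), (0.08435919135808945, 0.05341516062617302), 72.23714447021484) 0.1108 0.1126
0.1 [297 138  43  14 574] ((0.5728614330291748, -0.10945680737495422), (0.01525901723653078, 0.04981997236609459), 71.18336486816406) 0.1108 0.1123
0.1 [238 175  35  25 452] ((0.4818420112133026, -0.13401497900485992), (0.028790807351469994, 0.04247884824872017), 73.40208435058594) 0.1101 0.1146
0.12 [284  28  62  23 977] ((0.6032361388206482, -0.008889647200703621), (0.01275963056832552, 0.05899840593338013), 73.23657989501953) 0.1415 0.1514
0.12 [290 126  57  14 668] ((0.5774084329605103, -0.09502092748880386), (0.012090830132365227, 0.059159908443689346), 73.09400177001953) 0.1423 0.1512
handle 756 ((0.4633041322231293, -0.15504296123981476), (0.06960266083478928, 0.01769562065601349), 73.13072204589844) [0.10674219 0.11244168 0.11444143]
```

```bash
python3 - <<'E'
from h import *
np.set_printoptions(precision=1,suppress=True)
for f,cols in(("w3.npz",(305,310,316,322,328)),("w2.npz",(290,294,298,302,336,340,344,348))):
    d=np.load(f); p,z,K,M=d["p"],d["z"],d["K"],d["M"]
    o=manip.get_obs()
    T=np.eye(4)
    if f=="w3.npz": T[:3,:3]=o["orientation"]; T[:3,3]=o["position"]; H=np.linalg.inv(T)@M; print("cam in tool mm",H[:3,3]*1000)
    C=cloud(z,K,H)*1000
    for r in range(235,300,8):
        print(f,r,[(c,*C[r,c].round(0)) for c in cols])
E
python3 - <<'E'
from h import *
for f,nm in(("w2","a"),("w3","b")):
    p=np.load(""+f+".npz")["p"]; 
A=np.load("w2.npz")["p"][220:320,250:390]; B=np.load("w3.npz")["p"][220:320,250:390]
A=cv2.convertScaleAbs(A,alpha=2.5,beta=20);B=cv2.convertScaleAbs(B,alpha=2.5,beta=20)
cv2.imwrite("pics/pads.png",np.hstack([cv2.resize(A,(392,280)),cv2.resize(B,(392,280))]))
E
```

```text
cam in tool mm [  66.9    0.3 -168.3]
w3.npz 235 [(305, np.float64(-114.0), np.float64(-18.0), np.float64(297.0)), (310, np.float64(-113.0), np.float64(-9.0), np.float64(296.0)), (316, np.float64(-114.0), np.float64(1.0), np.float64(297.0)), (322, np.float64(-114.0), np.float64(11.0), np.float64(299.0)), (328, np.float64(-114.0), np.float64(21.0), np.float64(298.0))]
w3.npz 243 [(305, np.float64(11.0), np.float64(-5.0), np.float64(-35.0)), (310, np.float64(12.0), np.float64(-2.0), np.float64(-36.0)), (316, np.float64(11.0), np.float64(0.0), np.float64(-34.0)), (322, np.float64(11.0), np.float64(3.0), np.float64(-34.0)), (328, np.float64(11.0), np.float64(6.0), np.float64(-35.0))]
w3.npz 251 [(305, np.float64(11.0), np.float64(-5.0), np.float64(-44.0)), (310, np.float64(11.0), np.float64(-2.0), np.float64(-44.0)), (316, np.float64(11.0), np.float64(0.0), np.float64(-44.0)), (322, np.float64(10.0), np.float64(3.0), np.float64(-43.0)), (328, np.float64(11.0), np.float64(6.0), np.float64(-45.0))]
w3.npz 259 [(305, np.float64(11.0), np.float64(-4.0), np.float64(-52.0)), (310, np.float64(1
[... 5672 characters left out ...]
t64(-63.0)), (340, np.float64(8.0), np.float64(9.0), np.float64(-72.0)), (344, np.float64(12.0), np.float64(10.0), np.float64(-79.0)), (348, np.float64(12.0), np.float64(11.0), np.float64(-79.0))]
w2.npz 299 [(290, np.float64(9.0), np.float64(-8.0), np.float64(-79.0)), (294, np.float64(-1.0), np.float64(-8.0), np.float64(-63.0)), (298, np.float64(-2.0), np.float64(-7.0), np.float64(-62.0)), (302, np.float64(-24.0), np.float64(-7.0), np.float64(-28.0)), (336, np.float64(-2.0), np.float64(9.0), np.float64(-63.0)), (340, np.float64(4.0), np.float64(9.0), np.float64(-71.0)), (344, np.float64(17.0), np.float64(9.0), np.float64(-91.0)), (348, np.float64(16.0), np.float64(10.0), np.float64(-91.0))]
```

View pics/pads.png

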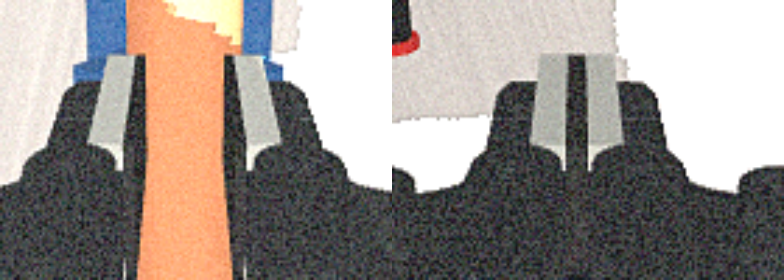

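The stored crop and depth show that the pads' lower edge sits about 29 mm behind the TCP point. So I gripped only the upper part of the tube, which explains the 15 mm width, and I must go about 25 mm lower. Lift measured from the wrist:
- seat at (0.590, −0.052), notch spacing 89.9 mm, y axis at 73.1°
- handle at (0.463, −0.155, 0.105)

I go back to the tube.

```bash
python3 -m pendant '[[15,-3,0,0,0,0,0],[29,-7,0,0,0,0,0],[32,-7,0,0,0,0,0],[32,-7,0,0,0,0,0],[32,-7,0,0,0,0,0],[32,-7,0,0,0,0,0],[32,-7,0,0,0,0,0],[32,-7,0,0,0,0,0],[32,-7,0,0,0,0,0],[32,-7,0,0,0,0,0],[32,-7,0,0,0,0,0],[32,-7,0,0,0,0,0]]' 60
python3 -m pendant '[[29,-7,0,0,0,0,0],[12,-5,0,0,0,0,0],[0,0,0,0,0,-6,0],[0,0,0,0,0,-6,0],[0,0,10,0,0,-6,0],[0,0,25,0,0,-6,0],[0,0,25,0,0,-6,0],[0,0,20,0,0,-3,0],[0,0,10,0,0,0,0],[0,0,0,0,0,0,0],[0,0,0,0,0,0,0]]'
python3 t.py pics/w4.png
```

```text
time_s: 6.92
position: [0.5996, 0.2231, 0.2985]
orientation: [[0.325, 0.946, 0.0], [0.946, -0.325, 0.0], [0.0, 0.0, -1.0]]
contact_force: [1.0, -0.9, 0.3]
width: 0.0854
gripper_force: 0.0
time_s: 7.83
position: [0.6018, 0.2639, 0.2087]
orientation: [[-0.24, 0.971, -0.0], [0.971, 0.24, -0.0], [-0.0, -0.0, -1.0]]
contact_force: [1.0, 0.2, 0.4]
width: 0.0854
gripper_force: 0.0
[ 123    0   45   60 1750] ctr [0.3965 0.3777 0.044 ] len 0.0582 ang 79.24077367280228 depth z98 0.02938603985105928
[ 318    0   63   81 2121] ctr [0.5973 0.4186 0.044 ] len 0.082 ang 76.07607653223893 depth z98 0.029361663606992876
[ 537   98  103  235 8460] ctr [0.9502 0.2977 0.044 ] len 0.2681 ang 93.13772716023323 depth z98 0.10524398248100836
[ 306  117   20  125 2358] ctr [0.6015 0.2652 0.044 ] len 0.1432 ang 103.92282387885587 depth z98 0.056075842338992245
[477 370  42  30 558] ctr [0.9166 0.0486 0.044 ] len 0.0571 ang 13.971242454354723 depth z98 0.08834200396784063
7.8833 [0.60233609 0.26436445 0.20972098] [[-0.2404, 0.9707, 0.0016], [0.9707, 0.2404, 0.0007], [0.0003, 0.0017, -1.0]]
```

The tube is square under the hand, so I go down in stages and watch the force.

```bash
python3 -m pendant '[[1,-0.6,20,0,0,0,0],[0,0,30,0,0,0,0],[0,0,35,0,0,0,0],[0,0,35,0,0,0,0],[0,0,30,0,0,0,0],[0,0,20,0,0,0,0],[0,0,15,0,0,0,0],[0,0,6,0,0,0,0],[0,0,4,0,0,0,0],[0,0,4,0,0,0,0],[0,0,0,0,0,0,0]]' 60
python3 -m pendant '[[0,0,3,0,0,0,0],[0,0,3,0,0,0,0],[0,0,3,0,0,0,0],[0,0,0,0,0,0,0],[0,0,0,0,0,0,0]]'
```

```text
time_s: 8.8
position: [0.6015, 0.2655, 0.0103]
orientation: [[-0.242, 0.97, 0.001], [0.97, 0.242, 0.001], [0.0, 0.002, -1.0]]
contact_force: [-0.4, -0.4, -0.4]
width: 0.0853
gripper_force: 0.0
time_s: 9.22
position: [0.6006, 0.265, 0.0003]
orientation: [[-0.242, 0.97, -0.0], [0.97, 0.242, -0.0], [-0.0, -0.0, -1.0]]
contact_force: [0.4, 0.0, -0.4]
width: 0.0852
gripper_force: 0.0
```

The TCP reads 0.000 with no contact, which confirms the shorter fingers. I close on the tube.

```bash
python3 -m pendant '[[0,0,0,0,0,0,255],[0,0,0,0,0,0,255],[0,0,0,0,0,0,255],[0,0,0,0,0,0,255],[0,0,0,0,0,0,255],[0,0,0,0,0,0,255],[0,0,0,0,0,0,255]]' 60
```

```text
time_s: 9.8
position: [0.6008, 0.2651, 0.0007]
orientation: [[-0.242, 0.97, 0.0], [0.97, 0.242, 0.0], [0.0, 0.0, -1.0]]
contact_force: [-1.1, 0.1, 3.1]
width: 0.0198
gripper_force: 58.5
```

```bash
python3 -m pendant '[[0,0,-5,0,0,0,255],[0,0,-10,0,0,0,255],[0,0,-15,0,0,0,255],[0,0,-20,0,0,0,255],[0,0,-20,0,0,0,255],[0,0,-10,0,0,0,255],[0,0,0,0,0,0,255],[0,0,0,0,0,0,255]]' 60
python3 - <<'E'
from h import *
o=manip.get_obs(); p,z,K,M=cap("wrist"); cv2.imwrite("pics/w5.png",p); C=cloud(z,K,M); h=cv2.cvtColor(p,cv2.COLOR_BGR2HSV)
m=(h[...,0]<20)&(h[...,1]>100)&(z>0); m[:,:260]=0; m[:,380:]=0
for r in range(80,330,25):
    q=C[r][m[r]]
    if len(q): print(r,len(q),"axis above TCP",(np.percentile(q[:,2],90)-.011-o["position"][2]).round(4),(o["orientation"].T@(q.mean(0)-o["position"])).round(4))
print(o["position"],o["width"])
E
```

```text
time_s: 10.47
position: [0.6009, 0.2652, 0.0808]
orientation: [[-0.242, 0.97, 0.001], [0.97, 0.242, 0.0], [0.0, 0.001, -1.0]]
contact_force: [-0.7, -0.2, -2.5]
width: 0.0203
gripper_force: 58.7
130 52 axis above TCP 0.0433 [ 0.064   0.0002 -0.0523]
155 51 axis above TCP 0.0434 [ 0.0546  0.0001 -0.0523]
180 51 axis above TCP 0.0432 [ 0.0448  0.0004 -0.0524]
205 50 axis above TCP 0.0436 [ 0.0345  0.0002 -0.0523]
230 48 axis above TCP 0.0434 [ 0.0237  0.0002 -0.0524]
255 47 axis above TCP 0.0434 [ 0.0124 -0.0003 -0.0523]
280 46 axis above TCP 0.0434 [ 0.0008  0.0008 -0.0528]
305 45 axis above TCP 0.0434 [-0.0119 -0.     -0.0524]
[0.60089577 0.2651571  0.08079394] 0.0203043412545255
```

The tube is firm (width 20.3 mm, level, axis 43.4 mm behind the TCP). I carry it above the lift at a moderate pace.

```bash
python3 -m pendant '[[0,0,-10,0,0,0,255],[0,0,-20,0,0,0,255],[0,0,-20,0,0,0,255],[0,0,-20,0,0,0,255],[0,0,-20,0,0,0,255],[0,0,-10,0,0,0,255],[-10,-3,0,0,0,0,255],[-20,-6,0,0,0,0,255],[-25,-7,0,0,0,0,255],[-25,-7,0,0,0,0,255],[-25,-7,0,0,0,0,255],[-25,-7,0,0,0,0,255]]' 60
python3 -m pendant '[[-25,-7,0,0,0,0,255],[-25,-7,0,0,0,0,255],[-25,-7,0,0,0,0,255],[-25,-7,0,0,0,0,255],[-25,-7,0,0,0,0,255],[-20,-7,0,0,0,0,255],[-15,-5,0,0,0,4,255],[-10,-3,0,0,0,6,255],[-5,-2,0,0,0,6,255],[0,0,0,0,0,6,255],[0,0,0,0,0,6,255],[0,0,0,0,0,3,255]]'
python3 -m pendant '[[0,0,0,0,0,0,255],[0,0,0,0,0,0,255]]'
cat > s.py <<'E'
import sys
from h import *
o=manip.get_obs(); p,z,K,M=cap("wrist"); cv2.imwrite(sys.argv[1],p); C=cloud(z,K,M); h=cv2.cvtColor(p,cv2.COLOR_BGR2HSV)
R,t=o["orientation"],o["position"]; print("t",o["time_s"],"pos",t.round(4),"tool y ang",np.degrees(np.arctan2(R[1,1],R[0,1])).round(2),"w",o["width"])
m=(h[...,0]<20)&(h[...,1]>100)&(z>0); m[:,:260]=0; m[:,380:]=0
q=C[m]; T=(q-t)@R; s=(T[:,2]<-.03)&(T[:,2]>-.07)&(abs(T[:,1])<.015); print("tube far end tool x",np.percentile(T[s,0],99.5).round(4),"axis above tcp",(-np.percentile(T[s,2],5)-.011).round(4),"mean y",T[s,1].mean().round(4))
g=(h[...,0]>50)&(h[...,0]<95)&(h[...,1]>80)&(z>0)&(C[...,2]>.008)&(C[...,2]<.02)
q=C[g]; 
if len(q)>20: print("base",cv2.minAreaRect(q[:,:2].astype(np.float32)))
g=(h[...,1]<70)&(z>0)&(C[...,2]>.122)&(C[...,2]<.153)&(abs(C[...,0]-.59)<.06)&(abs(C[...,1]+.052)<.08)
n,l,s,c=cv2.connectedComponentsWithStats(g.astype(np.uint8))
for i in range(1,n):
    if s[i,4]>60: q=C[l==i]; print("hi",s[i],cv2.minAreaRect(q[:,:2].astype(np.float32)),np.percentile(q[:,2],98).round(4))
E
python3 s.py pics/w6.png
```

```text
time_s: 11.52
position: [0.5949, 0.1274, 0.1785]
orientation: [[-0.242, 0.97, -0.003], [0.97, 0.242, -0.001], [-0.001, -0.003, -1.0]]
contact_force: [-0.7, -1.0, -1.2]
width: 0.0201
gripper_force: 58.8
time_s: 12.52
position: [0.5849, -0.0533, 0.1786]
orientation: [[0.299, 0.954, -0.003], [0.954, -0.299, -0.0], [-0.001, -0.003, -1.0]]
contact_force: [-1.4, -0.6, -1.7]
width: 0.0203
gripper_force: 58.7
time_s: 12.68
position: [0.5854, -0.0526, 0.1791]
orientation: [[0.291, 0.957, -0.002], [0.957, -0.291, -0.0], [-0.001, -0.002, -1.0]]
contact_force: [-1.0, 0.2, -2.1]
width: 0.02
gripper_force: 58.7
t 12.6833 pos [ 0.5854 -0.0526  0.1791] tool y ang -16.91 w 0.020033449022568192
tube far end tool x 0.0718 axis above tcp 0.0439 mean y 0.0004
base ((0.5905144214630127, -0.05141095817089081), (0.1973162591457367, 0.12876969575881958), 73.11137390136719)
hi [343 143  24  21 450] ((0.6246248483657837, -0.015253465622663498), (0.0121614970266819, 0.015425977297127247), 73.41426086425781) 0.1515
hi [278 144  12  20 212] ((0.5788606405258179, -0.001359003596007824), (0.012095295824110508, 0.007847651839256287), 72.36038208007812) 0.1518
```

Lift re-measured under the hand: the seat is at (0.590, −0.052), the tool is aligned to 0.1°, and I shift 0.8/4.1 mm. Then I lower it in stages.

```bash
python3 -m pendant '[[0.8,4.1,0,0,0,0,255],[0,0,10,0,0,0,255],[0,0,15,0,0,0,255],[0,0,15,0,0,0,255],[0,0,10,0,0,0,255],[0,0,8,0,0,0,255],[0,0,6,0,0,0,255],[0,0,5,0,0,0,255],[0,0,4,0,0,0,255],[0,0,3,0,0,0,255],[0,0,0,0,0,0,255],[0,0,0,0,0,0,255]]' 60
python3 - <<'E'
from h import *
o=manip.get_obs(); d=np.array([.5903,-.0520])-o["position"][:2]; R=o["orientation"]; print((R[:2,:2].T@d*1000).round(2),o["position"][2])
E
```

```text
time_s: 13.73
position: [0.5909, -0.0526, 0.1046]
orientation: [[0.292, 0.956, 0.0], [0.956, -0.292, -0.0], [0.0, 0.0, -1.0]]
contact_force: [0.9, -0.7, -0.9]
width: 0.0207
gripper_force: 58.7
[ 0.36 -0.72] 0.104621157273748
```

```bash
python3 -m pendant '[[-0.5,-0.7,2,0,0,0,255],[0,0,1.5,0,0,0,255],[0,0,1,0,0,0,255],[0,0,0.7,0,0,0,255],[0,0,0,0,0,0,255],[0,0,0,0,0,0,255]]' 60
```

```text
time_s: 14.23
position: [0.59, -0.0528, 0.0994]
orientation: [[0.292, 0.956, 0.0], [0.956, -0.292, -0.0], [0.0, 0.0, -1.0]]
contact_force: [-0.7, -0.3, -1.0]
width: 0.0201
gripper_force: 59.0
```

```bash
python3 -m pendant '[[0,0,0.7,0,0,0,255],[0,0,0.6,0,0,0,255],[0,0,0.5,0,0,0,255],[0,0,0,0,0,0,255],[0,0,0,0,0,0,255]]' 60
```

```text
time_s: 14.65
position: [0.5901, -0.0529, 0.0984]
orientation: [[0.292, 0.956, 0.001], [0.956, -0.292, -0.0], [0.0, 0.001, -1.0]]
contact_force: [-3.6, -0.4, 8.1]
width: 0.0199
gripper_force: 59.8
```

Contact at the expected height (8 N). I release gently.

```bash
python3 -m pendant '[[0,-0.5,0,0,0,0,255],[0,0,0,0,0,0,255],[0,0,0,0,0,0,170],[0,0,0,0,0,0,150],[0,0,0,0,0,0,120],[0,0,0,0,0,0,80],[0,0,0,0,0,0,40],[0,0,0,0,0,0,0],[0,0,0,0,0,0,0],[0,0,0,0,0,0,0],[0,0,0,0,0,0,0]]' 20
python3 -m pendant '[[0,0,-5,0,0,0,0],[0,0,-15,0,0,0,0],[0,0,-30,0,0,0,0],[0,0,-35,0,0,0,0],[0,0,-35,0,0,0,0],[0,0,-15,0,0,0,0],[-20,0,-5,0,0,0,0],[-30,0,0,0,0,0,0],[-30,0,0,0,0,0,0],[0,0,0,0,0,0,0],[0,0,0,0,0,0,0]]'
cat > c.py <<'E'
import sys
from h import *
o=manip.get_obs(); p,z,K,M=cap("wrist"); cv2.imwrite(sys.argv[1],p); C=cloud(z,K,M); h=cv2.cvtColor(p,cv2.COLOR_BGR2HSV)
ey=np.array([.2906,.9569]); ex=np.array([.9569,-.2906]); S=np.array([.5903,-.0520])
F=np.stack([(C[...,:2]-S)@ex,(C[...,:2]-S)@ey,C[...,2]],-1)*1000
print("tcp lift",((o["position"][:2]-S)@ex*1000).round(1),((o["position"][:2]-S)@ey*1000).round(1),o["position"][2].round(4),o["time_s"])
m=(h[...,0]<20)&(h[...,1]>100)&(z>0)&(abs(F[...,0])<40)&(abs(F[...,1])<110)&(F[...,2]>125)&(F[...,2]<190)
q=F[m]; print("tube lift frame n",len(q),"x",np.percentile(q[:,0],[1,50,99]).round(1),"y",np.percentile(q[:,1],[.5,99.5]).round(1),"top",np.percentile(q[:,2],95).round(1))
if len(q): print(cv2.minAreaRect(q[:,:2].astype(np.float32)))
m=(h[...,2]<60)&(z>0)&(F[...,0]<45)&(F[...,0]>-110)&(F[...,1]<-104)&(F[...,1]>-175)&(F[...,2]>85)&(F[...,2]<180)
q=F[m]
if len(q)>50: print("handle",len(q),cv2.minAreaRect(q[:,:2].astype(np.float32)),np.percentile(q[:,2],[50,95]).round(1))
E
python3 c.py pics/w7.png
```

```text
time_s: 15.57
position: [0.5894, -0.0526, 0.0974]
orientation: [[0.292, 0.956, -0.0], [0.956, -0.292, 0.0], [0.0, -0.0, -1.0]]
contact_force: [0.3, 0.5, 0.1]
width: 0.0852
gripper_force: 0.0
time_s: 16.48
position: [0.5653, -0.1316, 0.238]
orientation: [[0.297, 0.955, 0.0], [0.955, -0.297, -0.001], [-0.001, 0.001, -1.0]]
contact_force: [0.6, -0.7, 0.3]
width: 0.0858
gripper_force: 0.0
tcp lift -0.8 -83.5 0.238 16.4833
tube lift frame n 4716 x [-10.5   0.   10.5] y [-67.3  70.6] top 153.6
((0.06118297576904297, 1.5035018920898438), (140.03651428222656, 22.166316986083984), 89.67131805419922)
handle 937 ((-92.21229553222656, -139.24578857421875), (18.69875717163086, 70.68453979492188), 2.3211541175842285) [109.  110.9]
```

View pics/w7.png

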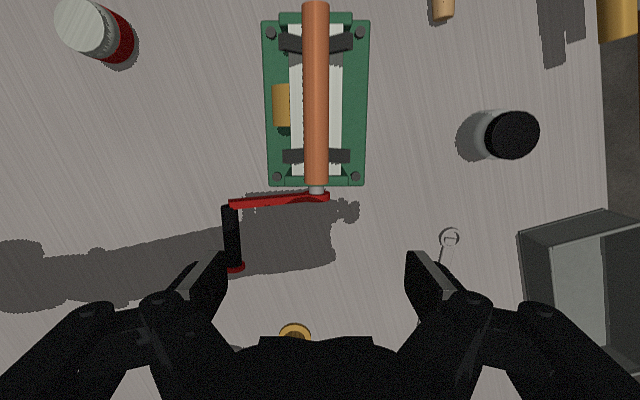

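The picture shows the tube lying in both notches (316,95). It measures 140 mm long, 1.5 mm off centre, with its axis 142.6 mm above the bench and the lever still down. The handle at (231,235) is at lift x −92, y −139. I move over the handle.

```bash
python3 -m pendant '[[-8,-13,0,0,0,0,0],[-13.5,-22,0,0,0,0,0],[-13.5,-22,0,0,0,0,0],[-13.5,-22,0,0,0,0,0],[-7,-12.5,0,0,0,0,0],[0,0,15,0,0,0,0],[0,0,25,0,0,0,0],[0,0,20,0,0,0,0],[0,0,10,0,0,0,0],[0,0,0,0,0,0,0],[0,0,0,0,0,0,0]]' 60
python3 c.py pics/w8.png
```

```text
time_s: 17.45
position: [0.4626, -0.1548, 0.1676]
orientation: [[0.291, 0.957, -0.0], [0.957, -0.291, 0.0], [0.0, -0.001, -1.0]]
contact_force: [-0.1, -0.2, -0.4]
width: 0.0856
gripper_force: 0.0
tcp lift -92.3 -135.5 0.1676 17.45
tube lift frame n 4949 x [-11.3  -4.2   8.7] y [-68.7  -3.3] top 153.4
((2.4831275939941406, -34.6583366394043), (68.10528564453125, 28.211912155151367), 89.91694641113281)
handle 1697 ((-93.75363159179688, -137.1230010986328), (66.23711395263672, 20.597131729125977), 89.33695220947266) [109.  110.7]
```

```bash
python3 -m pendant '[[-3,-0.7,15,0,0,0,0],[0,0,25,0,0,0,0],[0,0,25,0,0,0,0],[0,0,20,0,0,0,0],[0,0,15,0,0,0,0],[0,0,10,0,0,0,0],[0,0,5,0,0,0,0],[0,0,0,0,0,0,0],[0,0,0,0,0,0,0]]' 60
python3 -m pendant '[[0,0,0,0,0,0,150],[0,0,0,0,0,0,255],[0,0,0,0,0,0,255],[0,0,0,0,0,0,255],[0,0,0,0,0,0,255],[0,0,0,0,0,0,255],[0,0,0,0,0,0,255],[0,0,0,0,0,0,255],[0,0,0,0,0,0,255]]' 60
```

```text
time_s: 18.25
position: [0.4616, -0.1583, 0.0532]
orientation: [[0.292, 0.956, 0.001], [0.956, -0.292, -0.0], [0.0, 0.001, -1.0]]
contact_force: [0.2, -0.4, 1.0]
width: 0.0856
gripper_force: 0.0
time_s: 19.0
position: [0.4604, -0.158, 0.0527]
orientation: [[0.292, 0.956, -0.001], [0.956, -0.292, 0.0], [0.0, -0.001, -1.0]]
contact_force: [-2.0, 0.8, 6.2]
width: 0.0163
gripper_force: 58.3
```

The handle is gripped (16 mm, 58 N). I begin the arc.

```bash
python3 -m pendant '[[0,2.7,-5.4,0,0,0,255],[0,2.7,-5.4,0,0,0,255],[0,5.4,-8.4,0,0,0,255],[0,6.2,-7.8,0,0,0,255],[0,6.9,-7.2,0,0,0,255],[0,0,0,0,0,0,255]]' 60
cat > l.py <<'E'
import sys
from h import *
ey=np.array([.2906,.9569]); ex=np.array([.9569,-.2906]); S=np.array([.5903,-.0520])
o=manip.get_obs(); t=o["position"]; print("tcp lift",((t[:2]-S)@ex*1000).round(1),((t[:2]-S)@ey*1000).round(1),(t[2]*1000).round(1),"F",o["contact_force"].round(1),"w",o["width"].round(4),o["time_s"])
for n in("scene","side","wrist"):
    p,z,K,M=cap(n); C=cloud(z,K,M); h=cv2.cvtColor(p,cv2.COLOR_BGR2HSV)
    F=np.stack([(C[...,:2]-S)@ex,(C[...,:2]-S)@ey,C[...,2]],-1)*1000
    red=((h[...,0]<7)|(h[...,0]>173))&(h[...,1]>140)&(z>0)&(abs(F[...,0])<130)&(F[...,2]>45)&(F[...,2]<190)
    a=red&(F[...,1]>-113)&(F[...,1]<-85); q=F[a]
    if len(q)>15:
        v=q[:,[0,2]]; d=v-[0,65]; r=np.hypot(*d.T); k=r>45
        print(n,"lever arm",len(q),k.sum(),"lever angle",(1.2-np.median(np.arctan2(-d[k,0],d[k,1]))).round(3) if k.any() else None,"rmax",r.max().round(0))
    q=F[red&(F[...,1]<-160)&(F[...,1]>-190)]
    if len(q)>5: print(n,"red end",len(q),np.median(q,0).round(1))
    m=(h[...,0]<20)&(h[...,0]>=7)&(h[...,1]>120)&(z>0)&(abs(F[...,0])<30)&(abs(F[...,1])<110)&(F[...,2]>130)&(F[...,2]<190); q=F[m]
    if len(q)>30: print(n,"tube",len(q),"y",np.percentile(q[:,1],[1,99]).round(1),"x",np.median(q[:,0]).round(1),"top",np.percentile(q[:,2],97).round(1))
E
python3 l.py
```

```text
time_s: 19.5
position: [0.4787, -0.1637, 0.0869]
orientation: [[0.293, 0.956, -0.011], [0.956, -0.293, 0.003], [-0.0, -0.012, -1.0]]
contact_force: [-16.5, 6.0, 14.8]
width: 0.0163
gripper_force: 59.4Traceback (most recent call last):
  File "l.py", line 4, in <module>
    o=manip.get_obs(); t=o["position"]; print("tcp lift",((t[:2]-S)@ex*1000).round(1),((t[:2]-S)@ey*1000).round(1),(t[2]*1000).round(1),"F",o["contact_force"].round(1),"w",o["width"].round(4),o["time_s"])
                                                                                                                                                                            ^^^^^^^^^^^^^^^^
AttributeError: 'float' object has no attribute 'round'
```

```bash
sed -i 's/o\["width"\].round(4)/round(o["width"],4)/' l.py; python3 -m pendant '[[0,-1.5,-2,0,0,0,255],[0,0,0,0,0,0,255]]' 60; python3 l.py
```

```text
time_s: 19.67
position: [0.48, -0.164, 0.0885]
orientation: [[0.292, 0.956, -0.004], [0.956, -0.292, 0.001], [-0.0, -0.004, -1.0]]
contact_force: [-6.9, 2.7, -0.7]
width: 0.0164
gripper_force: 60.3
tcp lift -73.0 -139.2 88.5 F [-6.9  2.7 -0.7] w 0.0164 19.6667
scene lever arm 80 28 lever angle 0.483 rmax 91.0
scene red end 11 [ -67.6 -173.2  143.9]
scene tube 266 y [-68.5  65.6] x 6.2 top 164.3
side lever arm 36 23 lever angle 0.363 rmax 106.0
side tube 191 y [-61.1  71.2] x -8.6 top 159.1
wrist lever arm 3149 2155 lever angle 0.476 rmax 108.0
wrist red end 181 [ -73.1 -169.8  134.8]
wrist tube 8862 y [-68.7 -36.8] x -5.4 top 160.2
```

```bash
python3 -m pendant '[[0,3.4,-3.6,0,0,0,255],[0,3.4,-3.6,0,0,0,255],[0,4,-3,0,0,0,255],[0,4,-3,0,0,0,255],[0,4.3,-2.7,0,0,0,255],[0,4.3,-2.7,0,0,0,255],[0,4.5,-2.2,0,0,0,255],[0,4.5,-2.2,0,0,0,255],[0,4.7,-1.7,0,0,0,255],[0,4.7,-1.7,0,0,0,255],[0,0,0,0,0,0,255]]' 60; python3 l.py
```

```text
time_s: 20.73
position: [0.5179, -0.1757, 0.1165]
orientation: [[0.293, 0.956, -0.009], [0.956, -0.293, 0.003], [0.0, -0.01, -1.0]]
contact_force: [-19.9, 7.0, 22.3]
width: 0.0162
gripper_force: 59.9
tcp lift -33.3 -139.4 116.5 F [-19.9   7.   22.3] w 0.0162 20.7333
scene lever arm 75 30 lever angle 0.968 rmax 92.0
scene red end 12 [ -26.4 -173.2  167.2]
scene tube 264 y [-67.9  68. ] x 5.6 top 168.4
side lever arm 41 28 lever angle 0.828 rmax 100.0
side tube 190 y [-60.8  71.5] x -8.9 top 165.0
wrist lever arm 1836 1355 lever angle 0.91 rmax 108.0
wrist red end 284 [ -31.5 -169.8  163.3]
wrist tube 6341 y [-68.6 -29.9] x -2.3 top 165.3
```

```bash
python3 -m pendant '[[0,0,-2.5,0,0,0,255],[0,4,-1.6,0,0,0,255],[0,4,-1.3,0,0,0,255],[0,4.5,-1.1,0,0,0,255],[0,4.5,-0.9,0,0,0,255],[0,4.5,-0.7,0,0,0,255],[0,4,-0.4,0,0,0,255],[0,3,-0.2,0,0,0,255],[0,0,0,0,0,0,255],[0,0,0,0,0,0,255],[0,0,0,0,0,0,255]]' 60; python3 l.py
```

```text
time_s: 21.8
position: [0.5469, -0.1846, 0.1249]
orientation: [[0.293, 0.956, -0.005], [0.956, -0.293, 0.002], [0.0, -0.006, -1.0]]
contact_force: [-12.2, 3.8, 11.2]
width: 0.0156
gripper_force: 58.6
tcp lift -3.0 -139.5 124.9 F [-12.2   3.8  11.2] w 0.0156 21.8
scene lever arm 64 26 lever angle 1.24 rmax 88.0
scene red end 14 [   2.3 -173.   174. ]
scene tube 262 y [-68.8  65.9] x 5.8 top 170.1
side lever arm 43 29 lever angle 1.13 rmax 104.0
side tube 190 y [-61.7  71.3] x -7.8 top 165.3
wrist lever arm 1287 935 lever angle 1.174 rmax 108.0
wrist red end 450 [  -2.6 -170.   171.9]
wrist tube 5844 y [-68.8 -27.4] x -0.1 top 166.5
```

Almost there: the lever is near 1.17. I nudge it to bring the handle right over the shaft.

```bash
python3 -m pendant '[[0,1.5,-1,0,0,0,255],[0,1.5,-1,0,0,0,255],[0,0,0,0,0,0,255],[0,0,0,0,0,0,255],[0,0,0,0,0,0,255],[0,0,0,0,0,0,255]]' 60; python3 l.py
```

```text
time_s: 22.45
position: [0.5485, -0.185, 0.1254]
orientation: [[0.292, 0.956, -0.008], [0.956, -0.292, 0.002], [0.0, -0.008, -1.0]]
contact_force: [-11.7, 3.7, 2.8]
width: 0.0159
gripper_force: 59.1
tcp lift -1.3 -139.4 125.4 F [-11.7   3.7   2.8] w 0.0159 22.45
scene lever arm 64 26 lever angle 1.269 rmax 92.0
scene red end 14 [   4.1 -173.   172.7]
scene tube 262 y [-68.8  67.1] x 5.7 top 169.5
side lever arm 40 28 lever angle 1.139 rmax 101.0
side tube 189 y [-62.8  71.7] x -8.5 top 165.4
wrist lever arm 1272 922 lever angle 1.192 rmax 107.0
wrist red end 472 [  -0.4 -170.1  172.3]
wrist tube 5837 y [-68.7 -27.3] x 0.1 top 166.5
```

```bash
python3 -m pendant '[[0,1,0,0,0,0,255],[0,0,0,0,0,0,255],[0,0,0,0,0,0,255],[0,0,0,0,0,0,255],[0,0,0,0,0,0,255],[0,0,0,0,0,0,255],[0,0,0,0,0,0,255],[0,0,0,0,0,0,255],[0,0,0,0,0,0,255],[0,0,0,0,0,0,255]]' 60; python3 l.py
```

```text
time_s: 23.43
position: [0.5493, -0.1853, 0.1254]
orientation: [[0.293, 0.956, -0.008], [0.956, -0.293, 0.003], [0.0, -0.009, -1.0]]
contact_force: [-11.5, 4.8, 3.0]
width: 0.0157
gripper_force: 59.1
tcp lift -0.5 -139.5 125.4 F [-11.5   4.8   3. ] w 0.0157 23.4333
scene lever arm 63 27 lever angle 1.284 rmax 94.0
scene red end 14 [   4.7 -172.9  173.7]
scene tube 264 y [-68.2  65.9] x 6.0 top 170.0
side lever arm 46 32 lever angle 1.144 rmax 102.0
side tube 193 y [-63.8  71.4] x -9.0 top 166.0
wrist lever arm 1262 915 lever angle 1.2 rmax 107.0
wrist red end 474 [   0.5 -170.1  172.3]
wrist tube 5835 y [-68.8 -27.4] x 0.1 top 166.6
```

The lever reads 1.20 and holds steady in the grip. The cradle is up 13 mm (tube top 166.6 mm) with the tube still in its notches, so I hand in.

```bash
python3 -c "
from plant import manip
print(manip.close_job())"
```

```text
the job is handed in; nothing more can be done
None
```

The job is handed in at 23.4 s: the copper tube lies in both V-notches about 1.5 mm off centre, and the arm is holding the lever straight up at 1.20 with the cradle 13 mm higher; the first grip was too high and the tube slipped out once, falling back into its own chock before I regripped it.

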